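# Back off the table press and draw out the pressing pot

## Robot

A 6-joint arm with a two-finger parallel gripper is mounted at the origin on the work surface. World frame = base frame: x ahead of the robot, y to its left, z up, the work surface at z = 0. Lengths are in m, angles in rad, forces in N, time in s.
With the tool pointing down it reaches from about 0.325 to 0.9 m from the base axis. Payload 6.1 kg.
Tool frame: the origin (TCP) lies midway between the tips of the shut fingers; the grasp point (between the pads) lies 19 mm behind it; z points along the fingers, y is the line along which they close (so a half turn about z gives the same grasp; the last joint's range is limited). The gripper opens to 85 mm and grips with 20 to 120 N. Pads are 22 mm wide; open, the fingers measure 114 mm over their backs; the gripper's body (76 mm by 85 mm) begins 54 mm behind the grasp point. The pads swing forward as they close: fully open they stand 13 mm farther back than shut.
Start: joints at [1.068, 0.22, 1.526, -0, 1.395, -0.126], TCP at [0.23, 0.581, 0.231] pointing down, gripper open.
Joint ranges: [-2.98, 2.98], [-0.91, 2.08], [0.09, 2.57], [-1.24, 4.39], [0.2, 2.65], [-2.68, 2.68]. Speed limits (rad/s): [2.57, 2.57, 3.01, 3.14, 3.14, 3.14].

## Interface

Orientations are given as [roll, pitch, yaw] about the fixed x, y, z axes, in that order (R = Rz(yaw) Ry(pitch) Rx(roll)).
In Python, from plant import movep, move_l, set_joints, gripper_to, hold, inverse_kinematics, observe, get_image, get_calibration, Unreachable, job_done gives the robot as it stands. Calls block until the motion is done:
- movep(position, orientation): joint-space move of the TCP to a pose.
- move_l(position, feed=0.15, rotation=None, max_force=None): straight line of the TCP; rotation=None keeps the orientation; feed is the mean speed in m/s. With max_force (N) it stops when the force on the tool has changed by that much, and returns True; else False.
- set_joints(angles): joint-space move.
- gripper_to(opening, f_grip=None): finger opening in m; f_grip is the grip in N (None keeps the last); returns when the fingers have stopped.
- hold(seconds).
- inverse_kinematics(position, orientation): joint angles nearest the present ones, or None.
- observe(): the state.
- get_image(name): name is "side" or "top" or "wrist"; returns (picture, depth): 400x640x3 uint8, red, green, blue; 400x640 float32, m along the optical axis (not along the pixel's ray), 0 where there is no reading.
- get_calibration(name): a dict with "intrinsics" (3x3 intrinsics, pixels), "world_from_camera" (4x4, takes a point from camera to world coordinates). Camera axes: x right, y down, z forward; pixel columns grow to the right and rows downward; lengths in m; the calibration is good to about 2 mm. A picture is of the moment at which its call begins: read the wrist's pose just before it. get_calibration takes no time and is no camera call; for the wrist camera it gives the pose at the moment of the call.
A pose or a line that the arm cannot do raises Unreachable and nothing moves.
- job_done(): hands the job in; it is judged then, once.
The state is a dict: "time_s": time; "q": joint angles; "joint_velocities": joint speeds; "joint_torque": joint torques, N m; "eef_pos": TCP position; "tcp_rot": TCP orientation; "ft_force": force on the tool from outside, world axes, zero at the start; "torque": the same for the moment, N m; "opening": finger opening in m; "grasp_force": force on a finger pad.
Only numpy, scipy, OpenCV 4.12 (cv2) and the standard library are available. Lean on these libraries where they do the work, as an engineer would, in place of code of your own. Each camera call takes 0.05 s, during which the arm holds its last target. There are 200 camera calls.

## Task

The herb press on the spice stall has finished its pressing. Wind its handwheel anticlockwise (seen from above; wheel and screw rise as it turns) until the pressing plate is clear above the rim of the pot, then draw the pot forward by its handle until the whole pot is out from under the crossbar. Leave it standing level on the press's tray without tipping it on the way, leave the plate raised, let go, and leave the other things on the counter where they are.

Things in the scene. Friction and masses are not known exactly. Their poses are not given: they have to be found in the camera images.
- press: Steel table screw press fixed to the counter. Origin on the screw axis at counter level, z up; its front, where the pot comes out, is its own -x. Two pillars (18 mm thick) at y = -85 and +85 mm carry the crossbar. Base tray: x = -215 to +85 mm, 200 mm wide in y, floor 18 mm above the counter, rim 9 mm above the floor all round (4 mm thick).
- wheel_centre (a point): Handwheel's centre in the plane of its rim; 228 mm above the counter wound down, 264 fully up. Rim: 14 mm round bar on a circle of 68 mm radius (150 over all). Three 12 mm spokes at 0, 120, 240 deg from this point's x about its z (up); the point turns with the wheel. Hub: 36 mm diameter, from 30 mm below to 10 above; its nut reaches 24 above. Gaps between spokes are open.
- handwheel (a joint): Angle of the handwheel in rad: 0 fully wound down, grows anticlockwise seen from above, stop at 11.3. It takes about 0.25 N m to turn and stays where it is left. Wheel, screw and plate rise 20 mm a turn (3.18 mm per rad).
- spindle (a joint): Rise in m of the screw, pressing plate and handwheel together; 0 fully wound down, 0.036 at most. The plate is level with the pot's rim at 0.018.
- plate_under (a point): Centre of the flat underside of the round pressing plate (100 mm diameter, 14 mm thick) on the lower end of the screw. At the start it is 13 to 18 mm down inside the pot, just above the wooden follower disc.
- pot_mid (a point): Centre of the pot, on its axis 40 mm above its underside; axes as the pot's.
- pot_rim (a point): Centre of the pot's mouth at rim height, 80 mm above its underside.
- handle_grip (a point): Point to hold on the pot's handle: on its centre line, 165 mm from the pot's axis, 55 mm above the pot's underside (73 mm above the counter at the start). The handle is a level steel bar 18 mm wide and 14 mm high, from the pot's wall to 203 mm from the axis, along the pot's -x.
- oil_bottle: Bystander: green glass oil bottle, 66 mm diameter, 200 mm high, standing on the counter; origin at the centre of its underside.
- spice_jar: Bystander: white jar with a green cap, 76 mm diameter, 130 mm high; origin at the centre of its underside.
- scoop: Bystander: red plastic scoop lying on the counter, bowl 100 x 65 x 35 mm with an 85 mm handle to its -x; origin at the centre of the bowl's underside.
- crossbar_top (a point): Middle of the crossbar's top face, on the screw axis, 180 mm above the counter; axes as the press's. The bar is 36 mm wide in x (18 mm each way), 206 mm long in y, 30 mm high; the round nut boss in its middle (radius 26 mm) rises 6 mm above it, the pillar nuts 18 mm.
- pot: Perforated steel pressing pot, loose on the tray floor. Origin at the centre of its underside, z up, handle along its -x. 120 mm outer diameter, 80 mm high, walls 4 mm, 0.45 to 0.85 kg. A wooden follower disc fixed in it fills it to 19 mm below the rim.

How it is judged:
By the outcome, as a careful person would: the job done as asked, in the order asked, and still so for the second after the job is handed in, with the robot touching nothing.
It also fails if it takes over 72 s, if anything falls off the work surface, if the arm or the gripper's body presses on something with over 40 N, if the wrist force passes 120 N, or if a joint passes its speed limit or range.

## Working session

There is one attempt and no reset: what is moved stays moved. The work goes in short steps, each a Python script; the robot and the scene stay as the last script left them, time stands still between calls to the robot, and variables do not carry over. Pictures are saved under pics/ and viewed, at most 10 in all, crops included, and the job is handed in when it is done.

```bash
ls; mkdir -p pics; python3 - <<'E'
from plant import *
import cv2,numpy as np
for n in("top","side"):
    p,d=get_image(n);cv2.imwrite(f"pics/{n}0.png",p[...,::-1]);np.save(f"pics/{n}0.npy",d)
    c=get_calibration(n);print(n,np.round(c["intrinsics"],1).tolist(),np.round(c["world_from_camera"],3).tolist())
print(observe())
E
```

```text
pics
top [[468.3, 0.0, 323.1], [0.0, 468.3, 192.4], [0.0, 0.0, 1.0]] [[-0.004, -0.994, 0.109, 0.382], [-1.0, 0.004, 0.005, -0.008], [-0.006, -0.109, -0.994, 1.495], [0.0, 0.0, 0.0, 1.0]]
side [[444.9, 0.0, 322.8], [0.0, 444.9, 198.2], [0.0, 0.0, 1.0]] [[0.894, -0.224, 0.389, 0.054], [-0.449, -0.457, 0.768, -0.992], [0.006, -0.861, -0.509, 0.797], [0.0, 0.0, 0.0, 1.0]]
{'time_s': 0.1, 'q': array([ 1.06791576e+00,  2.21186673e-01,  1.52749636e+00, -3.94925473e-07,
        1.39468799e+00, -1.26082772e-01]), 'joint_velocities': array([-7.27070078e-04, -2.00833218e-03, -2.48319182e-03,  8.79117891e-04,
        2.12140694e-05,  6.00653316e-05]), 'joint_torque': array([ 7.29045441e-04, -4.98239350e+01, -3.90546334e+01, -2.25159965e-04,
        5.59055610e-03, -7.84272913e-06]), 'eef_pos': array([0.22969563, 0.58067816, 0.2302844 ]), 'tcp_rot': array([-3.13982835e+00, -2.23242581e-04,  2.76479473e+00]), 'ft_force': array([ 0.52452135, -0.06942802,  0.2061212 ]), 'torque': array([ 0.00183654, -0.03134149, -0.01480654]), 'grasp_force': 0.0, 'opening': 0.0855811710477016}
```

View pics/top0.png

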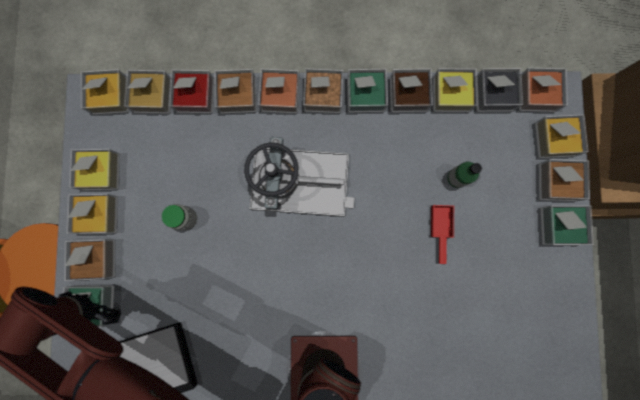

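View pics/side0.png

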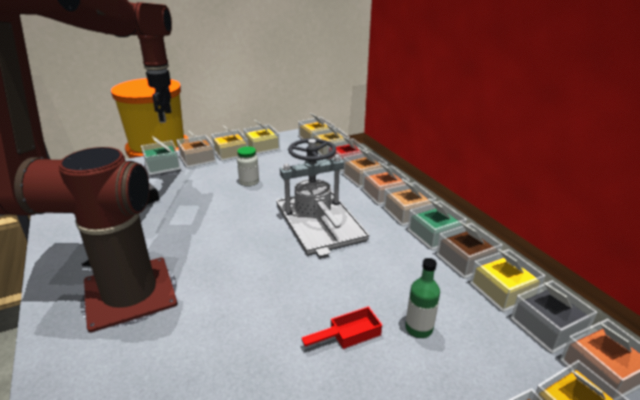

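Top view: the handwheel is at about (271,171), and the tray spans columns 250–349 with its front to the right (world −y). The handle lies along row 184 to column 341. The jar is at (178,217), the bottle at (463,175) and the scoop at (442,225). Side view: the press is at (312,180), with its front clear.

```bash
cat > h.py <<'E'
from plant import *
import cv2,numpy as np
def cloud(n,d,c=None):
    c=c or get_calibration(n);K=c["intrinsics"];T=c["world_from_camera"]
    v,u=np.mgrid[:400,:640];P=np.stack([(u-K[0,2])/K[0,0]*d,(v-K[1,2])/K[1,1]*d,d],-1)
    P=P@T[:3,:3].T+T[:3,3];P[d<=0]=np.nan;return P
def circ(p):
    A=np.c_[2*p[:,:2],np.ones(len(p))];s=np.linalg.lstsq(A,(p[:,:2]**2).sum(1),rcond=None)[0]
    return s[:2],np.sqrt(s[2]+s[0]**2+s[1]**2)
E
python3 - <<'E'
from h import *
p=cv2.imread("pics/top0.png");P=cloud("top",np.load("pics/top0.npy"))
S=np.zeros((400,640),bool);S[130:225,235:365]=1
z=P[...,2]
w=P[S&(z>.215)];
print("wheel pts",len(w),np.median(w[:,2]))
c=np.median(w[:,:2],0)
for _ in range(5):
    r=np.hypot(*(w[:,:2]-c).T);rim=w[(r>.056)&(r<.082)];c,R=circ(rim)
print("wheel",c,R,np.median(rim[:,2]),len(rim))
r=np.hypot(*(w[:,:2]-c).T);sp=w[(r>.025)&(r<.057)];a=np.degrees(np.arctan2(*(sp[:,:2]-c).T[::-1]));print("spokes",np.histogram(a,24,(-180,180))[0])
b=P[S&(z>.15)&(z<.205)];print("bar",len(b),b.min(0),b.max(0))
m=S&(z>.008)&(z<.04)&(p.min(2)>120)
t=P[m];rect=cv2.minAreaRect((t[:,:2]*1000).astype(np.float32));print("tray",rect,cv2.boxPoints(rect).tolist())
h=P[S&(z>.06)&(z<.095)];h=h[h[:,1]<c[1]-.08];print("handle",len(h),h.mean(0),h.min(0),h.max(0))
vx,vy,x0,y0=cv2.fitLine(h[:,:2].astype(np.float32),cv2.DIST_HUBER,0,.01,.01).ravel();print(np.degrees(np.arctan2(vy,vx)),x0,y0)
cv2.imwrite("pics/crop.png",cv2.resize(p[125:225,235:365],None,fx=6,fy=6,interpolation=2))
E
```

```text
wheel pts 1141 0.23685500432730855
wheel [0.58511623 0.13885908] 0.06742917427972536 0.2371498944412045 811
spokes [ 0  0  0  0 12 36  3  0  0  0  0  0 12 38  0  0  0  0  0  0 13 39  0  0]
bar 676 [0.48255657 0.1139717  0.15055012] [0.6884167  0.1633965  0.20373445]
tray ((582.81884765625, 60.38999938964844), (325.61785888671875, 204.2657012939453), 85.70590209960938) [[468.7822265625, -94.3145980834961], [672.4744873046875, -109.60919952392578], [696.85546875, 215.0946044921875], [493.1632080078125, 230.38919067382812]]
handle 249 [ 0.57462899 -0.00275025  0.08004857] [ 0.56274993 -0.06472328  0.07196348] [0.58889334 0.05767648 0.08832684]
85.74653 0.574629 -0.002750252
```

View pics/crop.png

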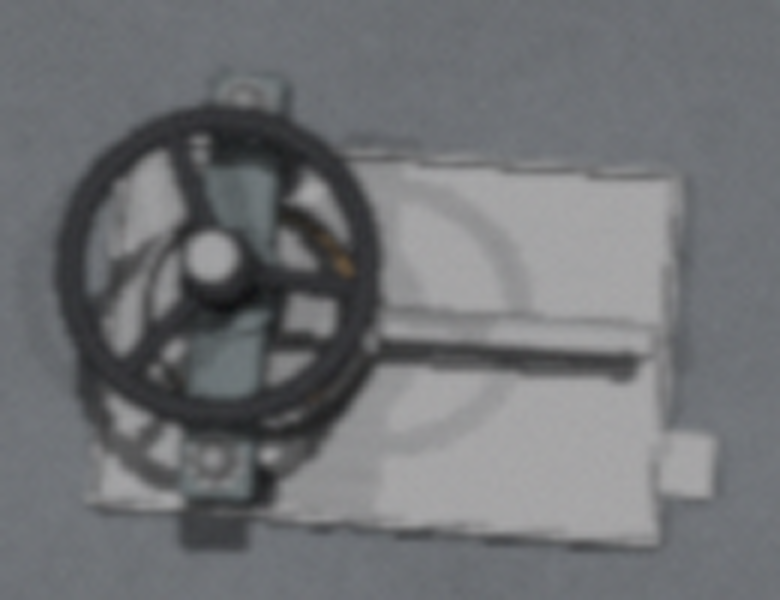

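Crop: spokes lie at roughly −100, 20 and 140° in world axes, and the handle is clear of the wheel. All sizes agree with those given: rim radius 67.4 mm, handle top 80 mm, pot axis on the screw axis, press yaw about 85.7°. I'll use the shut fingers as a peg in a gap and push a spoke round a helix.

```bash
cat >> h.py <<'E'
C=np.array([.5851,.1389]);R=.040
def peg(a,z): return [*(C+R*np.array([np.cos(a),np.sin(a)])),z]
def st(t=""):
    o=observe();print(t,round(o["time_s"],2),np.round(o["eef_pos"],4),"F",np.round(o["ft_force"],1),"T",np.round(o["torque"],2),"q6",round(o["q"][5],2))
E
python3 - <<'E'
from h import *
r=np.radians
for yaw in (-np.pi/2,0,np.pi/2,np.pi,2.76):
    print(yaw,[None if (q:=inverse_kinematics(peg(r(a),.217),[np.pi,0,yaw])) is None else np.round(q,2).tolist() for a in (-40,90,200)])
gripper_to(0)
p=observe()["eef_pos"];yaw=np.pi
move_l([p[0],p[1],.34],.3)
movep(peg(r(-40),.30),[np.pi,0,yaw]);st("above")
p,d=get_image("wrist");cv2.imwrite("pics/w1.png",p[...,::-1])
print(move_l(peg(r(-40),.217),.08,max_force=12));st("in")
E
```

```text
-1.5707963267948966 [None, None, None]
0 [[0.06, 0.23, 1.54, -0.0, 1.37, 1.63], [0.17, 0.2, 1.58, -0.0, 1.36, 1.74], [0.08, 0.08, 1.71, -0.0, 1.35, 1.66]]
1.5707963267948966 [[0.06, 0.23, 1.54, -0.0, 1.37, 0.06], [0.17, 0.2, 1.58, -0.0, 1.36, 0.17], [0.08, 0.08, 1.71, -0.0, 1.35, 0.08]]
3.141592653589793 [[0.06, 0.23, 1.54, 0.0, 1.37, -1.51], [0.17, 0.2, 1.58, 0.0, 1.36, -1.4], [0.08, 0.08, 1.71, 0.0, 1.35, -1.49]]
2.76 [[0.06, 0.23, 1.54, 0.0, 1.37, -1.13], [0.17, 0.2, 1.58, 0.0, 1.36, -1.02], [0.08, 0.08, 1.71, 0.0, 1.35, -1.1]]
above 3.55 [0.6156 0.1141 0.3   ] F [-0.6 -0.6 -0.1] T [0.02 0.02 0.02] q6 -1.51
False
in 4.79 [0.6162 0.1132 0.2179] F [ 0.3 -0.3  0.3] T [0.01 0.05 0.01] q6 -1.51
```

View pics/w1.png

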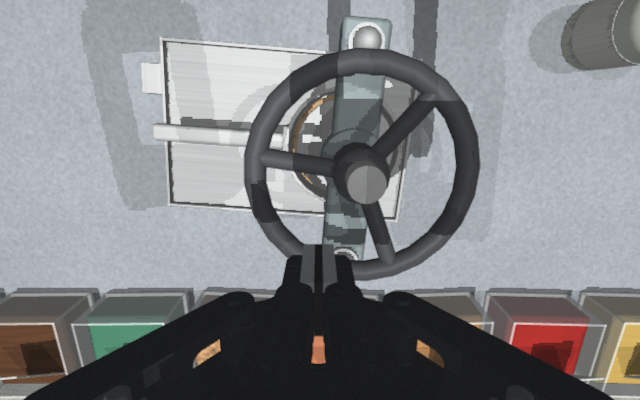

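Wrist view: the shut fingers (about 320,255) point into an open gap, well clear of the hub at (362,180). The peg is in with no contact force, so I'll turn, watching forces.

```bash
python3 - <<'E'
from h import *
a0=-40;c=-12;end=c+500
for a in np.arange(a0+25,end+1,25):
    z=.217+max(0,np.radians(a-c))*.00318
    s=move_l(peg(np.radians(a),z),.10,max_force=35)
    if s or (a-a0)%75==0: st(a)
    if s: print("STOP");break
E
```

```text
35 5.77 [0.618  0.1618 0.2197] F [ 1.9 -1.6 -1. ] T [-0.44 -0.28 -0.  ] q6 -1.44
110 6.74 [0.5723 0.1772 0.2252] F [3.5 2.3 4.9] T [ 0.38 -0.54  0.03] q6 -1.4
185 7.72 [0.5445 0.1353 0.2269] F [-0.6  1.8  1.1] T [0.37 0.08 0.01] q6 -1.47
260 8.69 [0.578  0.0993 0.2318] F [-2.3  0.1 -1.5] T [0.07 0.33 0.  ] q6 -1.53
335 9.67 [0.6219 0.1218 0.2367] F [-1.2 -2.5  1.2] T [-0.3   0.06  0.03] q6 -1.5
410 10.64 [0.6111 0.1699 0.2406] F [ 2.1 -2.1  0.3] T [-0.23 -0.36  0.03] q6 -1.42
485 11.62 [0.5622 0.1724 0.245 ] F [2.6 3.8 3.6] T [ 0.54 -0.34  0.04] q6 -1.41
```

```bash
python3 - <<'E'
from h import *
move_l(peg(np.radians(465),.245),.1)
move_l(peg(np.radians(465),.35),.2);move_l([.5729,-.0255,.35],.3);st()
p,d=get_image("top");cv2.imwrite("pics/top1.png",p[...,::-1]);P=cloud("top",d)
w=P[130:225,235:365].reshape(-1,3);w=w[(w[:,2]>.22)&(w[:,2]<.3)]
r=np.hypot(*(w[:,:2]-C).T);print("rim top",np.median(w[(r>.062)&(r<.074)][:,2]))
p,d=get_image("side");cv2.imwrite("pics/side1.png",cv2.resize(p[120:260,250:390,::-1],None,fx=4,fy=4,interpolation=2))
E
```

```text
13.41 [ 0.5726 -0.0247  0.349 ] F [-0.7  0.   0.2] T [ 0.02 -0.03  0.03] q6 -1.75
rim top 0.26528744393785686
```

View pics/side1.png

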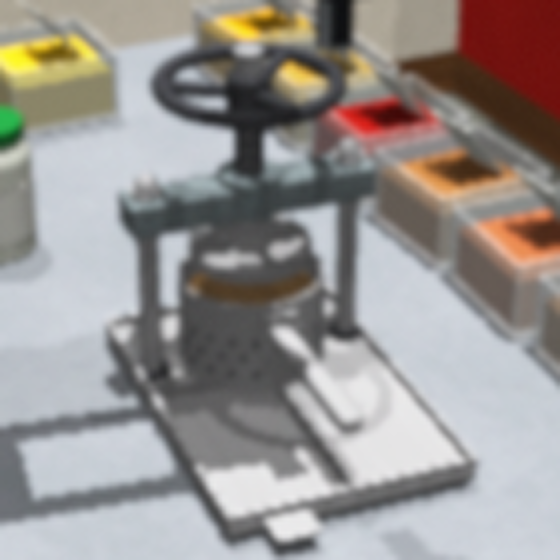

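Side view: the plate is now above the pot, with the follower visible below it at about (255,290) in the crop. The wheel rim rose from 237 to 265 mm, so the rise is about 30 mm, 12 mm clear of the pot's rim. Next I grip the handle and draw the pot out.

```bash
python3 - <<'E'
from h import *
t=np.radians(85.7);u=np.array([np.cos(t),np.sin(t)])
g=np.array([.5729,-.0255]);ori=[np.pi,0,t]
movep([*g,.20],ori);gripper_to(.05,40)
print(move_l([*g,.055],.12,max_force=10));st("down")
gripper_to(0,40);o=observe();print(o["opening"],o["grasp_force"]);st("gripped")
for d in (.03,.06,.09,.115):
    s=move_l([*(g-d*u),.055],.06,max_force=25);st(d)
    if s: print("STOP");break
E
```

```text
False
down 16.86 [ 0.5737 -0.0257  0.056 ] F [-0.3  0.3  1.1] T [0.05 0.01 0.03] q6 -0.11
0.017530010019929362 41.43156588077545
gripped 17.24 [ 0.5738 -0.0256  0.0559] F [ 0.7 -0.2  2.5] T [ 0.   -0.23 -0.23] q6 -0.11
0.03 17.89 [ 0.5704 -0.0554  0.0551] F [-1.5  1.8  4.2] T [0.54 0.14 0.07] q6 -0.16
0.06 18.54 [ 0.5685 -0.0856  0.0552] F [-1.1  1.5  4.1] T [0.43 0.09 0.05] q6 -0.21
0.09 19.19 [ 0.5662 -0.1154  0.0551] F [-1.4  1.7  4.4] T [0.49 0.1  0.05] q6 -0.26
0.115 19.76 [ 0.5643 -0.1404  0.0552] F [-0.3  1.9  3.3] T [0.44 0.1  0.04] q6 -0.3
```

```bash
python3 - <<'E'
from h import *
gripper_to(.05);p=observe()["eef_pos"]
move_l([p[0],p[1],.2],.1);move_l([.40,-.15,.3],.25);hold(.3);st()
p,d=get_image("top");cv2.imwrite("pics/top2.png",p[...,::-1]);P=cloud("top",d)
S=P[120:230,235:380].reshape(-1,3);z=S[:,2]
c=np.array([.576,.024])
k=S[(z>.088)&(z<.11)];k=k[np.hypot(*(k[:,:2]-c).T)<.09]
print("pot rim",len(k),circ(k),np.median(k[:,2]))
h=S[(z>.06)&(z<.088)];h=h[(h[:,1]<-.06)];print("handle top",len(h),h.mean(0),h.min(0),h.max(0), "z slope",np.polyfit(h[:,1],h[:,2],1) if len(h)>5 else 0)
r=np.hypot(*(S[:,:2]-C).T);print("rim top",np.median(S[(r>.062)&(r<.074)&(z>.22)&(z<.3)][:,2]))
print("dist",(c-C))
q,_=get_image("side");cv2.imwrite("pics/both.png",np.vstack([cv2.resize(q[110:270,240:400,::-1],(480,480)[:2]),])); 
E
```

```text
22.99 [ 0.4002 -0.1498  0.2992] F [ 0.7 -0.1 -0.7] T [ 0.02 -0.    0.01] q6 -0.47
pot rim 199 (array([0.57444061, 0.02240309]), np.float64(0.05755410007016069)) 0.09771444840930554
handle top 223 [ 0.56297079 -0.11629488  0.08002933] [ 0.54998141 -0.17093583  0.06434044] [ 0.57616042 -0.06108871  0.08778852] z slope [0.00297523 0.08037533]
rim top 0.26533303877259473
dist [-0.0091 -0.1149]
```

View pics/both.png

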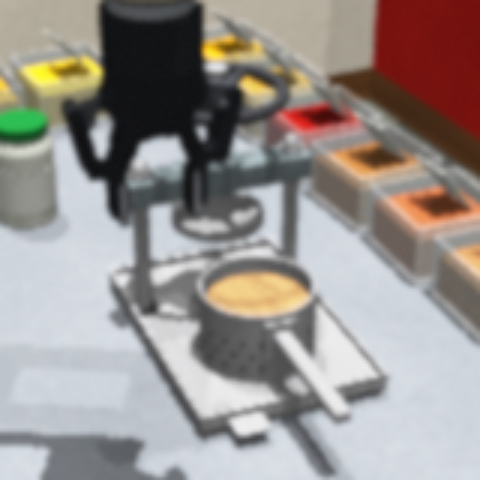

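View pics/top2.png

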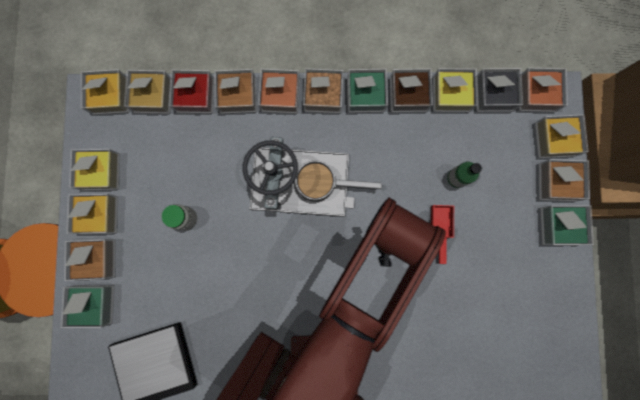

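The pot stands level in front of the crossbar: top view (315,182), rim at 97.7 mm, handle slope zero, drawn about 116 mm. The plate is still raised, the bystanders haven't moved, and the arm is clear.

```bash
python3 -c "
from plant import *
print(job_done())"
```

```text
the job is handed in; nothing more can be done
None
```

I handed the job in at about 23 s: the plate is raised about 12 mm above the pot's rim, and the pot stands level on the tray about 38 mm clear of the crossbar, with the gripper off it and the bystanders unmoved.

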